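# Change over the wax cooling trays

## Task

Of the two trays that slide under the air bars, hook a fingertip behind the front lip of the one that is pushed in (a wax pouring cup stands in it) and draw it along its rails all the way out to its stop. Then push the other tray, with the flat wax ladder, fully home by the outside of its front. Do not pinch the lips, do not touch the wax or let the cup fall over, and leave the tin, the jar and the spatula where they are.

Things in the scene. Friction and masses are not known exactly. Their poses are not given: they have to be found in the camera images.
- cooled_tray (a joint): how far the pushed-in tray is drawn out, m: 0 = fully home against its rear block, 0.14 = fully out at its front stop; needs about 3 N to slide and stays where it is left
- cooled_lip (a point): the rear (inner) half of the pushed-in tray's upright front lip: a sheet 4 thick, 140 wide, standing 40 above the tray's floor. Origin at the middle of its inner face, at floor level (24 above the table); x points into the tray (the tray comes out along -x), y to the left, z up.
- cooled_well (a point): middle of the bare floor in the front of the pushed-in tray, moving with it: 92 deep from the lip back to a cross strip 14 high, 134 between the side walls (20 high); 24 above the table. A fixed level air pipe, 18 thick, centred 160 above the table on a post at either side, crosses the slide 190 behind the lip's inner face when the tray is home
- cooled_face (a point): the front (outer) half of the same lip: 4 thick, 140 wide, 37 high (the lip is 8 thick in all). Origin at the middle of its outer face, at floor level (24 above the table), axes as for cooled_lip
- waiting_tray (a joint): how far the part-drawn tray is drawn out, m: 0 = fully home against its rear block, 0.14 = fully out at its front stop; needs about 3 N to slide and stays where it is left
- waiting_lip (a point): the rear (inner) half of the part-drawn tray's upright front lip: a sheet 4 thick, 140 wide, standing 40 above the tray's floor. Origin at the middle of its inner face, at floor level (24 above the table); x points into the tray (the tray comes out along -x), y to the left, z up.
- waiting_well (a point): middle of the bare floor in the front of the part-drawn tray, moving with it: 92 deep from the lip back to a cross strip 14 high, 134 between the side walls (20 high); 24 above the table. A fixed level air pipe, 18 thick, centred 160 above the table on a post at either side, crosses the slide 190 behind the lip's inner face when the tray is home
- waiting_face (a point): the front (outer) half of the same lip: 4 thick, 140 wide, 37 high (the lip is 8 thick in all). Origin at the middle of its outer face, at floor level (24 above the table), axes as for waiting_lip
- pouring_cup: loose red wax pouring cup standing upside down on its rim in the rear of the pushed-in tray: round, 58 across below, 28 across above, 60 high; origin at the centre of its underside, z up
- wax_ladder: loose flat red wax ladder, 90 by 72 by 14 high, lying in the rear of the part-drawn tray; origin at the centre of its underside, z up
- tin: tin can standing on the bench, 74 across, 100 high; origin under its centre
- jar: jar with a lid standing on the bench, 60 across, 85 high; origin under its centre
- spatula: spatula lying flat on the bench, 190 long; origin near its middle
Not all that is in view belongs to the job. Of the things shaped like the pouring_cup, the red one is meant.

How it is judged (in metres and radians):
On the way, in this order (a step that is already met when the one before it is completed fails the run):
1. the pushed-in tray is being drawn out by a fingertip pulling on the inside of its lip (past 50 mm out, finger on the inner face) (value of joint cooled_tray above 0.05 m and contact force between the fingers and cooled_tray_c5 above 0.5 N), for 0.05 s.
2. that tray is out to its stop (within 8 mm) (value of joint cooled_tray above 0.132 m), for 0.1 s.
3. the other tray is fully home (within 8 mm) (value of joint cooled_tray above 0.132 m and value of joint waiting_tray below 0.008 m), for 0.2 s.
At the end, for the whole second after the job is handed in: The tray with the pouring cup is drawn out to within 8 mm of its stop, the tray with the ladder is home to within 8 mm, the cup stands upright (within 0.15 rad) and the ladder lies flat on their tray floors, all at rest (all of step 3 and angle between pouring_cup's own z axis and vertical below 0.15 rad and height (world z) of pouring_cup between 0.018 and 0.032 m and height (world z) of wax_ladder between 0.018 and 0.032 m and linear speed of each of pouring_cup, wax_ladder below 0.02 m/s and velocity of joint cooled_tray between -0.01 and 0.01 m/s and velocity of joint waiting_tray between -0.01 and 0.01 m/s); the robot touches nothing.
It fails at once if the robot touched the wax (over 1 N) (contact force between any of the fingers, the arm and pouring_cup above 1 N or contact force between any of the fingers, the arm and wax_ladder above 1 N).
It fails at once if a wax piece was lifted off its tray, or the cup tipped over (height (world z) of any of pouring_cup, wax_ladder above 0.045 m or angle between pouring_cup's own z axis and vertical above 0.5 rad).
It fails at once if a lip was pinched (fingers pressing on both its faces at once, over 2 N) ((contact force between the fingers and cooled_tray_c5 above 2 N and contact force between the fingers and cooled_tray_c6 above 2 N) or (contact force between the fingers and waiting_tray_c5 above 2 N and contact force between the fingers and waiting_tray_c6 above 2 N)).
It fails at once if the tin, jar or spatula was moved more than 20 mm (distance of any of tin, jar, spatula from where it was at the start of the episode above 0.02 m).
It also fails if it takes over 51 s, if anything falls off the work surface, if the arm or the gripper's body presses on something with over 40 N, if the wrist force passes 120 N, or if a joint passes its speed limit or range.

## Robot

A 6-joint arm with a two-finger parallel gripper is mounted at the origin on the work surface. World frame = base frame: x ahead of the robot, y to its left, z up, the work surface at z = 0. Lengths are in m, angles in degrees, forces in N, time in s.
With the tool pointing down it reaches from about 0.4 to 0.825 m from the base axis. Payload 7 kg.
Tool frame: the origin (TCP) lies at the centre of the arm's flange, where the gripper is bolted on; the fingertips stand 178 mm ahead of it and the grasp point (between the pads) lies 159 mm ahead of it (r.tips_ahead is the z of the fingertips in the tool frame, in m); z points along the fingers, y is the line along which they close (so a half turn about z gives the same grasp; the last joint's range is limited). The gripper opens to 88 mm and grips with 3 to 60 N. Pads are 19 mm wide; open, the fingers measure 130 mm over their backs; the gripper's body (78 mm by 193 mm) begins 47 mm behind the grasp point.
Start: joints at [-58.035, 20.546, 0.682, 0, -70.136, -16.507], TCP at [0.18, -0.651, 0.405] pointing down, gripper open.
Joint ranges: [-176.03, 176.03], [-82.01, 121.73], [-58.28, 71.71], [-173.87, 95.51], [-174.79, -0.11], [-173.66, 173.66]. Speed limits (degrees/s): [136.94, 136.94, 172.46, 180, 180, 180].

## Interface

Orientations are given as [roll, pitch, yaw] about the fixed x, y, z axes, in that order (R = Rz(yaw) Ry(pitch) Rx(roll)).
In Python, from plant import r gives the robot as it stands. The module is installed in compiled form; this text tells all that it offers.
- The arm moves only by the shell command python3 -m pendant 'ROWS' [FORCE]. ROWS is JSON, a list that holds one entry, the list of rows, each a list of 7 numbers: the shift along the tool's x, y, z in m, then the turn, a rotation vector about the tool's x, y, z in degrees, then the gripper command: -1 is shut, 1 is fully open, values between are in proportion. A call has 1 to 5 rows; each row is the pose to reach, as a shift and turn from the pose commanded when the call began, along the tool's axes at that moment; what a row does not reach only later rows make up. A row lasts 1/10 s, in which the tool goes at most 50 mm and 8.59 degrees, less where a joint would pass 70% of its speed; a pose out of reach is approached as far as the arm can. A call with a gripper value outside its range is refused whole. The fingers move at their own pace and stop on an object; FORCE is the grip in N (left out, the last holds). Time passes only in rows, so rows that repeat a pose let the fingers close. It gives the time, the measured TCP pose, the force, the opening and the grip force at its end, in the units of the state.
- r.get_state(): the state, without advancing time (a new reading comes with each control period).
- r.capture(name): name is "scene" or "side" or "wrist"; returns the picture (420x560x3 uint8, red, green, blue); there is no depth.
- r.camera_params(name): a dict with "fx", "fy", "cx", "cy" (pixels), "R" (3x3) and "t" (3): a world point X has camera coordinates R X + t. Camera axes: x right, y down, z forward; pixel columns grow to the right and rows downward; lengths in m; the calibration is good to about 2 mm. A picture is of the moment at which its call begins: read the wrist's pose just before it. camera_params takes no time and is no camera call; for the wrist camera it gives the pose at the moment of the call.
- r.close_job(): hands the job in; it is judged then, once.
The state is a dict: "time_s": time; "joints": joint angles; "qd": joint speeds; "joint_torque": joint torques, N m; "tcp_pos": TCP position; "eef_rot": TCP orientation; "contact_force": force on the tool from outside, world axes, zero at the start; "moment": the same for the moment, N m; "gripper_width": finger opening in m; "gripper_force": force on a finger pad.
Only numpy, scipy, OpenCV 4.12 (cv2) and the standard library are available. Lean on these libraries where they do the work, as an engineer would, in place of code of your own. Each camera call takes 0.05 s, during which the arm holds its last target. There are 200 camera calls.

## Working session

There is one attempt and no reset: what is moved stays moved. The work goes in short steps, Python scripts to look and compute and a shell command to move; the robot and the scene stay as the last step left them, time stands still between calls to the robot, and variables do not carry over. Pictures are saved under pics/ and viewed, at most 10 in all, crops included, and the job is handed in when it is done.

```bash
mkdir -p pics; python3 - <<'E'
from plant import r
import cv2,numpy as np
print(r.get_state())
for n in("scene","side"):
    im=r.capture(n); cv2.imwrite(f"pics/{n}0.png",im[:,:,::-1]); p=r.camera_params(n); print(n,p)
E
```

```text
{'time_s': 0.0, 'joints': array([-5.80339200e+01,  2.05911170e+01,  6.33770381e-01, -1.93062105e-02,
       -7.01367078e+01, -1.65073033e+01]), 'qd': array([-0.01308356, -0.00149458, -0.02413955, -0.09738271, -0.1280651 ,
       -0.0579096 ]), 'joint_torque': array([-2.72672478e-04, -5.82712984e+01,  2.93045300e+01,  6.99709922e+00,
        6.59348574e-03, -1.61590774e-04]), 'tcp_pos': array([ 0.17986545, -0.65038997,  0.40372857]), 'eef_rot': array([ 1.79904665e+02, -9.32580564e-03, -1.64547790e+02]), 'contact_force': array([-0.4038452 ,  0.54753118,  1.25694492]), 'moment': array([-0.01945694, -0.02555066,  0.01663713]), 'gripper_force': 0.0, 'gripper_width': 0.08756232669613732}
scene {'fx': 467.44798092274215, 'fy': 467.44798092274215, 'cx': 279.7483017658517, 'cy': 203.58730611463926, 'R': array([[ 0.24881175,  0.96853941, -0.00491165],
       [ 0.68830729, -0.18038505, -0.70263384],
       [-0.68141455,  0.17144283, -0.71153466]]), 't': array([-0.13301604, -0.33710443,  1.64293883])}
side {'fx': 437.6679711662323, 'fy': 437.6679711662323, 'cx': 283.9733744966026, 'cy': 210.31083826729855, 'R': array([[-0.77111805, -0.6366326 ,  0.00871111],
       [-0.47656824,  0.56806006, -0.67096236],
       [ 0.42220807, -0.52154263, -0.74144024]]), 't': array([0.42457034, 0.30668942, 1.00374151])}
```

View pics/scene0.png

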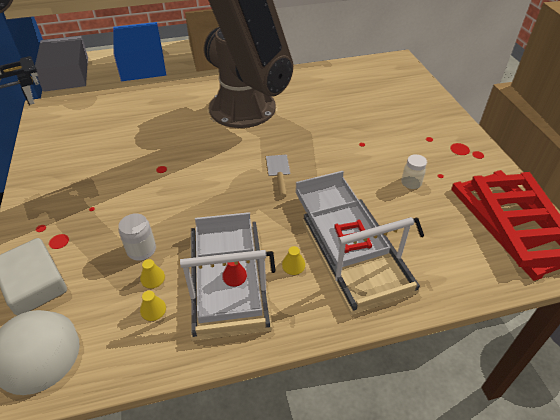

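View pics/side0.png

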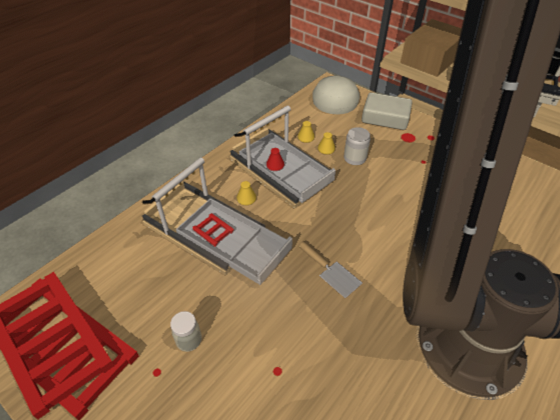

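The scene view shows the cooled tray (red cup at about (234,272), front lip at about (223,220)). It also shows the waiting tray (ladder at (352,236), front lip at about (320,185)). Both front lips face the robot. I'll enlarge both areas next.

```bash
python3 - <<'E'
import cv2
a=cv2.imread("pics/scene0.png")[160:350,170:430]
cv2.imwrite("pics/s1.png",cv2.resize(a,None,fx=3,fy=3,interpolation=cv2.INTER_CUBIC))
a=cv2.imread("pics/side0.png")[95:285,135:345]
cv2.imwrite("pics/d1.png",cv2.resize(a,None,fx=3,fy=3,interpolation=cv2.INTER_CUBIC))
E
```

```text
(no output)
```

View pics/s1.png

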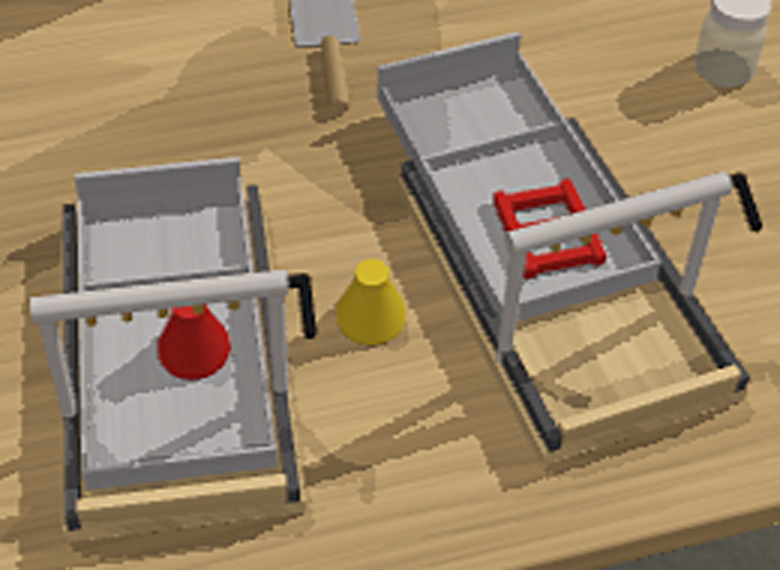

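View pics/d1.png

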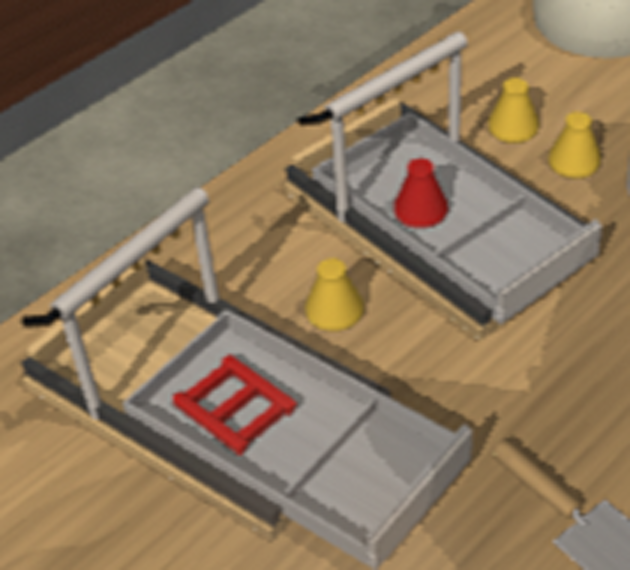

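The crops show the top corners of both lips. Cooled is at crop s1 (77,175)/(240,160) and d1 (499,296)/(600,225). Waiting is at s1 (378,68)/(520,36) and d1 (372,545)/(470,432). I'll cast rays onto z=0.064 and cross-check the two views.

```bash
cat > h.py <<'E'
from plant import r
import numpy as np
def ray(n,u,v,z,p=None):
    p=p or r.camera_params(n); R=np.array(p["R"]);t=np.array(p["t"])
    d=R.T@np.array([(u-p["cx"])/p["fx"],(v-p["cy"])/p["fy"],1]); c=-R.T@t
    return c+d*(z-c[2])/d[2]
E
python3 - <<'E'
from h import *
S=lambda u,v,z=.064:ray("scene",170+u/3,160+v/3,z)
D=lambda u,v,z=.064:ray("side",135+u/3,95+v/3,z)
np.set_printoptions(precision=4,suppress=True)
for nm,F,a,b in(("cool S",S,(77,175),(240,160)),("cool D",D,(600,225),(499,296)),("wait S",S,(378,68),(520,36)),("wait D",D,(470,432),(372,545))):
    A=F(*a);B=F(*b);w=B-A
    print(nm,A,B,"w",np.linalg.norm(w),"into yaw",np.degrees(np.arctan2(-w[0],w[1]))if 0 else np.degrees(np.arctan2(w[1],w[0]))-90)
# rear ends/pipes, z=.16
for nm,F,a,b in(("pipe cS",S,(35,308),(285,285)),("pipe cD",D,(462,42),(335,105)),("pipe wS",S,(515,240),(728,185)),("pipe wD",D,(200,200),(65,305))):
    A=F(*a,.16);B=F(*b,.16);w=B-A; print(nm,A,B,np.linalg.norm(w),np.degrees(np.arctan2(w[1],w[0]))-90)
print("cup",S(193,365,.024),D(422,212,.024),"tin",ray("scene",137,250,0),"jar",ray("scene",413,183,0),"spat",ray("scene",278,160,0),ray("scene",283,193,0))
E
```

```text
cool S [ 0.5507 -0.2237  0.064 ] [ 0.5685 -0.0869  0.064 ] w 0.13790347640268052 into yaw -7.410148073176728
cool D [ 0.5389 -0.223   0.064 ] [ 0.555  -0.0813  0.064 ] w 0.142677535167679 into yaw -6.481217173963785
wait S [0.4874 0.0582 0.064 ] [0.4788 0.1979 0.064 ] w 0.13997980216023156 into yaw 3.517278289485205
wait D [0.4738 0.0629 0.064 ] [0.4618 0.2022 0.064 ] w 0.13987355246332728 into yaw 4.94336645557577
pipe cS [ 0.7605 -0.2663  0.16  ] [ 0.7844 -0.0952  0.16  ] 0.17275319272440298 -7.9592073498409945
pipe cD [ 0.7524 -0.2664  0.16  ] [ 0.7806 -0.1063  0.16  ] 0.16257759147840953 -9.987137748253375
pipe wS [0.7863 0.0737 0.16  ] [0.7758 0.2449 0.16  ] 0.1714516620608479 3.4854216493108936
pipe wD [0.7792 0.0727 0.16  ] [0.769  0.2345 0.16  ] 0.16216697619673112 3.6277345780598864
cup [ 0.7377 -0.1619  0.024 ] [ 0.7149 -0.1578  0.024 ] tin [ 0.5616 -0.3836  0.    ] jar [0.5094 0.4085 0.    ] spat [0.3082 0.0526 0.    ] [0.4537 0.0304 0.    ]
```

Both views agree once the lip thickness is allowed for. The cooled lip's inner face is at about (0.558,-0.155) with yaw -7.4°. The waiting lip's inner face is at about (0.483,0.128) with yaw about 4°. Next I'll move above the well with the fingers shut.

```bash
cat >> h.py <<'E'
from scipy.spatial.transform import Rotation as Ro
def rel(pos,yaw):
    s=r.get_state(); C=Ro.from_euler("xyz",s["eef_rot"],degrees=True); T=Ro.from_euler("xyz",[180,0,yaw],degrees=True)
    print("shift",C.inv().apply(np.array(pos)-s["tcp_pos"]).round(4),"turn",(C.inv()*T).as_rotvec(degrees=True).round(2),"at",s["tcp_pos"].round(4),s["eef_rot"].round(2),s["time_s"])
E
python3 -c "
from h import *
rel([.595,-.16,.33],172.6)"
python3 -m pendant '[[[0,0,-0.02,0,0,8,-1],[-0.04,0.03,-0.02,0,0,15,-1],[-0.085,0.06,-0.02,0,0,23,-1],[-0.125,0.085,-0.02,0,0,23,-1],[-0.165,0.11,-0.02,0,0,23,-1]]]' 20
python3 -c "
from h import *
rel([.595,-.16,.33],172.6)"
```

```text
shift [-0.5308  0.362   0.0743] turn [ 8.000e-02 -2.000e-02  2.285e+01] at [ 0.1799 -0.6504  0.4038] [ 1.7992e+02 -1.0000e-02 -1.6455e+02] 0.1
time_s: 0.6
tcp_pos: [0.3103, -0.4989, 0.4243]
eef_rot: [180.0, -0.0, 172.4]
contact_force: [1.4, -0.6, -0.1]
gripper_width: 0.0529
gripper_force: 0.0
shift [-0.2374  0.3735  0.0944] turn [ 0.03 -0.02 -0.19] at [ 0.3103 -0.4989  0.4243] [ 1.7997e+02 -2.0000e-02  1.7241e+02] 0.6
```

```bash
python3 -m pendant '[[[-0.024,0.037,0,0,0,0,-1],[-0.048,0.074,0,0,0,0,-1],[-0.072,0.111,0,0,0,0,-1],[-0.096,0.148,0,0,0,0,-1],[-0.12,0.185,0,0,0,0,-1]]]'
python3 -m pendant '[[[-0.024,0.037,0.02,0,0,0,-1],[-0.048,0.074,0.04,0,0,0,-1],[-0.072,0.111,0.06,0,0,0,-1],[-0.096,0.148,0.08,0,0,0,-1],[-0.118,0.188,0.094,0,0,0,-1]]]'
python3 - <<'E'
from h import *
import cv2
rel([.595,-.16,.33],172.6)
p=r.camera_params("wrist"); im=r.capture("wrist"); cv2.imwrite("pics/w1.png",im[:,:,::-1])
R=np.array(p["R"]);t=np.array(p["t"])
for X in([.5507,-.2237,.064],[.5685,-.0869,.064]):
    c=R@X+t; print(c[:2]/c[2]*p["fx"]+[p["cx"],p["cy"]])
E
```

```text
time_s: 1.1
tcp_pos: [0.4536, -0.3313, 0.4245]
eef_rot: [180.0, -0.0, 172.5]
contact_force: [0.6, -0.6, 0.1]
gripper_width: 0.0128
gripper_force: 0.0
time_s: 1.6
tcp_pos: [0.5951, -0.1606, 0.3289]
eef_rot: [-180.0, -0.1, 172.4]
contact_force: [0.2, -0.7, 0.2]
gripper_width: 0.0003
gripper_force: 0.0
shift [ 0.0001  0.0005 -0.0011] turn [-0.01 -0.1  -0.16] at [ 0.5951 -0.1606  0.3289] [-1.7999e+02 -1.0000e-01  1.7244e+02] 1.6
[185.3719937 163.0706481]
[377.50749957 162.61355716]
```

View pics/w1.png

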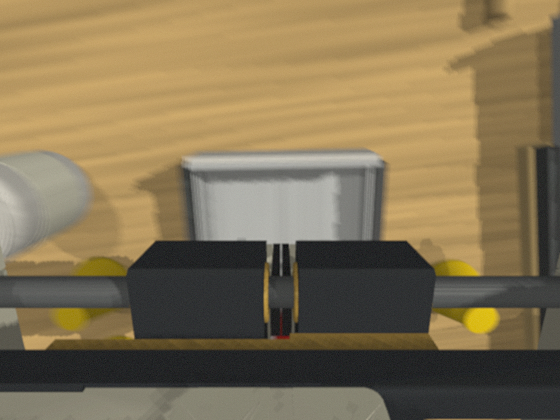

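The wrist view shows the lip at rows 150–163, columns 181–384, where predicted. The fingers are over the well and the red cup is well behind them. Next I'll descend.

```bash
python3 -m pendant '[[[0,0,0.04,0,0,0,-1],[0,0,0.075,0,0,0,-1],[0,0,0.1,0,0,0,-1],[0,0,0.115,0,0,0,-1],[0,0,0.115,0,0,0,-1]]]'
python3 -m pendant '[[[0.006,0,0,0,0,0,-1],[0.012,0,0,0,0,0,-1],[0.018,0,0,0,0,0,-1],[0.024,0,0,0,0,0,-1],[0.03,0,0,0,0,0,-1]]]'
```

```text
time_s: 2.15
tcp_pos: [0.5934, -0.162, 0.2128]
eef_rot: [-180.0, -0.3, 172.4]
contact_force: [-0.1, 0.9, 0.2]
gripper_width: 0.0003
gripper_force: 0.0
time_s: 2.65
tcp_pos: [0.5649, -0.1582, 0.2167]
eef_rot: [180.0, 0.2, 172.5]
contact_force: [1.4, -1.6, 0.9]
gripper_width: 0.0001
gripper_force: 1.4
```

```bash
python3 -m pendant '[[[0.006,0,0,0,0,0,-1],[0.013,0,0,0,0,0,-1],[0.020,0,0,0,0,0,-1],[0.027,0,0,0,0,0,-1],[0.034,0,0,0,0,0,-1]]]'
python3 -m pendant '[[[0.007,0,0,0,0,0,-1],[0.014,0,0,0,0,0,-1],[0.021,0,0,0,0,0,-1],[0.028,0,0,0,0,0,-1],[0.035,0,0,0,0,0,-1]]]'
python3 -m pendant '[[[0.007,0,0,0,0,0,-1],[0.014,0,0,0,0,0,-1],[0.021,0,0,0,0,0,-1],[0.028,0,0,0,0,0,-1],[0.035,0,0,0,0,0,-1]]]'
python3 - <<'E'
from h import *
import cv2
im=r.capture("scene"); cv2.imwrite("pics/s2.png",cv2.resize(im[150:340,130:410,::-1],None,fx=2.7,fy=2.7))
E
```

```text
time_s: 3.15
tcp_pos: [0.5305, -0.1536, 0.2158]
eef_rot: [180.0, 0.0, 172.5]
contact_force: [3.0, -1.7, 2.5]
gripper_width: 0.0003
gripper_force: 1.5
time_s: 3.65
tcp_pos: [0.4956, -0.149, 0.2155]
eef_rot: [-180.0, -0.0, 172.5]
contact_force: [2.8, -2.4, -0.5]
gripper_width: 0.0005
gripper_force: 1.5
time_s: 4.15
tcp_pos: [0.4611, -0.1444, 0.2156]
eef_rot: [180.0, -0.0, 172.5]
contact_force: [2.9, -2.6, 0.5]
gripper_width: 0.0004
gripper_force: 1.5
```

View pics/s2.png

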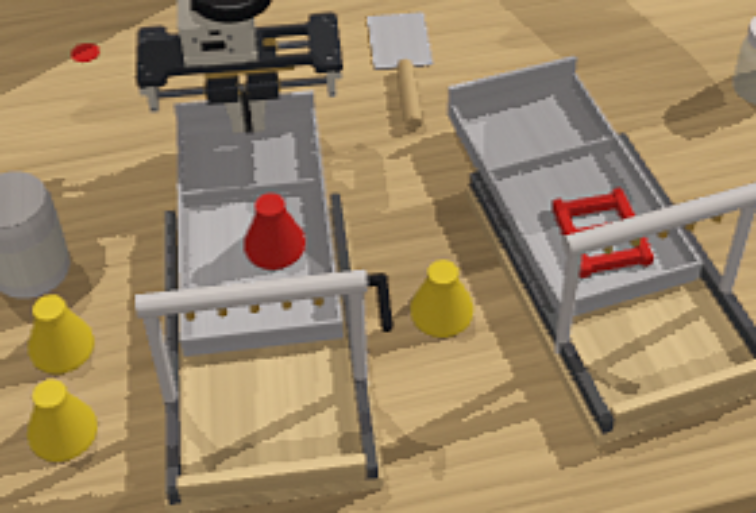

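The tray is coming out with the cup upright at crop (272,232) and the fingers inside the lip. I'll continue to the stop.

```bash
python3 -m pendant '[[[0.007,0,0,0,0,0,-1],[0.014,0,0,0,0,0,-1],[0.020,0,0,0,0,0,-1],[0.025,0,0,0,0,0,-1],[0.029,0,0,0,0,0,-1]]]'
python3 -m pendant '[[[0.002,0,0,0,0,0,-1],[0.004,0,0,0,0,0,-1],[0.006,0,0,0,0,0,-1],[0.008,0,0,0,0,0,-1]]]'
```

```text
time_s: 4.7
tcp_pos: [0.446, -0.14, 0.2195]
eef_rot: [179.8, 1.9, 172.8]
contact_force: [58.1, -23.1, -45.7]
gripper_width: 0.0007
gripper_force: 30.1
time_s: 5.1
tcp_pos: [0.4439, -0.1387, 0.2209]
eef_rot: [179.7, 2.7, 173.0]
contact_force: [74.8, -29.9, -57.2]
gripper_width: 0.0006
gripper_force: 38.2
```

Force rose hard at the end. I'll back off and check how far the tray is really out.

```bash
python3 -m pendant '[[[-0.008,0,0,0,0,0,-1],[-0.016,0,0,0,0,0,-1],[-0.024,0,0,0,0,0,-1],[-0.034,0,0,0,0,0,-1],[-0.034,0,0,0,0,0,-1]]]'
python3 - <<'E'
from h import *
import cv2
rel([.45,-.14,.22],172.6)
a=r.capture("scene")[150:340,130:410,::-1]; b=r.capture("side")[95:235,205:385,::-1]
a=cv2.resize(a[:150,30:150],(480,600)); b=cv2.resize(b[:140,:],(320,249)); c=np.zeros((600,800,3),np.uint8); c[:,:480]=a; c[:249,480:]=b
cv2.imwrite("pics/s3.png",c)
print(r.get_state()["joints"])
E
```

```text
time_s: 5.6
tcp_pos: [0.4587, -0.1441, 0.2151]
eef_rot: [-180.0, -0.1, 172.4]
contact_force: [-1.0, -1.1, 0.0]
gripper_width: 0.0003
gripper_force: 0.0
shift [ 0.0091  0.0029 -0.0049] turn [-0.02 -0.11 -0.16] at [ 0.4587 -0.1441  0.2151] [-1.7998e+02 -1.1000e-01  1.7244e+02] 5.6
[ 6.06747941e+00  1.49075252e+01 -3.70658700e+01 -3.09422086e-02
 -3.81748296e+01 -1.03628937e+02]
```

View pics/s3.png

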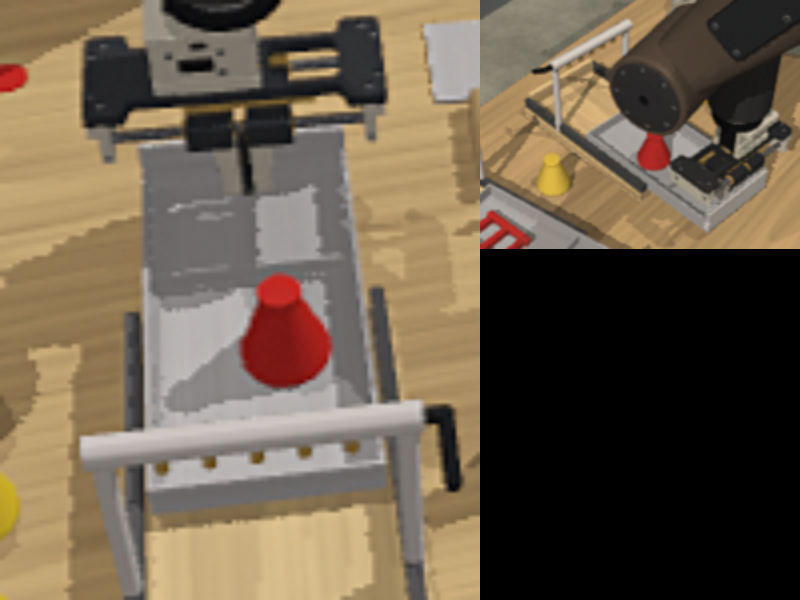

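The cup is upright. The lip's top corners are at crop (140,147) and (343,129), which is scene (195,186.5) and (246,182). I'll compute how far the tray has travelled.

```bash
python3 - <<'E'
from h import *
A=ray("scene",195.2,186.6,.064);B=ray("scene",245.8,182.2,.064);print(A,B,np.linalg.norm(B-A))
m=(A+B)/2; n=np.array([.5596,-.1553,.064]); print(m,(n-m)@[.9916,-.129,0])
E
```

```text
[ 0.43318275 -0.21008132  0.064     ] [ 0.45079179 -0.07393973  0.064     ] 0.13727567397056373
[ 0.44198727 -0.14201053  0.064     ] 0.11833912608467582
```

The tray was about 20 mm out at the start: pipe to lip was 214 mm then and is 332 mm now, which puts it at 140 mm. So it is at its stop. Next I'll lift and move to the front of the other tray.

```bash
python3 -m pendant '[[[0,0,-0.03,0,0,0,-1],[0,0,-0.065,0,0,0,-1],[0,0,-0.1,0,0,0,-1],[0,0,-0.12,0,0,0,-1],[0,0,-0.12,0,0,0,-1]]]'
python3 -c "
from h import *
rel([.438,.125,.33],-176)"
```

```text
time_s: 6.2
tcp_pos: [0.4585, -0.1442, 0.3383]
eef_rot: [180.0, 0.2, 172.5]
contact_force: [0.2, -0.4, -0.1]
gripper_width: 0.0005
gripper_force: 0.0
shift [0.0557 0.2641 0.0082] turn [ 1.000e-02  2.400e-01 -1.154e+01] at [ 0.4585 -0.1442  0.3383] [179.96   0.24 172.46] 6.2
```

```bash
python3 -m pendant '[[[0.008,0.037,0,0,0,0,-1],[0.016,0.075,0,0,0,-4,-1],[0.024,0.112,0,0,0,-8,-1],[0.032,0.15,0,0,0,-11.5,-1],[0.040,0.188,0,0,0,-11.5,-1]]]'
python3 - <<'E'
from h import *
rel([.438,.125,.33],-176)
E
```

```text
time_s: 6.7
tcp_pos: [0.4423, 0.0485, 0.3347]
eef_rot: [-180.0, -0.1, -176.0]
contact_force: [0.2, 0.5, -0.6]
gripper_width: 0.0003
gripper_force: 0.0
shift [-0.0011  0.0767  0.0046] turn [-0.03 -0.11  0.04] at [0.4423 0.0485 0.3347] [-1.7997e+02 -1.1000e-01 -1.7596e+02] 6.7
```

```bash
python3 -m pendant '[[[0,0.037,0,0,0,0,-1],[0,0.076,0,0,0,0,-1],[0,0.076,0,0,0,0,-1]]]'
python3 - <<'E'
from h import *
import cv2
rel([.438,.125,.215],-176)
p=r.camera_params("wrist"); im=r.capture("wrist"); cv2.imwrite("pics/w2.png",im[:,:,::-1])
im=r.capture("scene"); cv2.imwrite("pics/s4.png",cv2.resize(im[130:330,170:430,::-1],None,fx=3,fy=3))
E
```

```text
time_s: 7.0
tcp_pos: [0.4377, 0.1262, 0.3348]
eef_rot: [-180.0, -0.1, -175.9]
contact_force: [-0.3, -0.8, 0.1]
gripper_width: 0.0003
gripper_force: 0.0
shift [-0.0003 -0.0011  0.1198] turn [-0.02 -0.06  0.14] at [0.4377 0.1262 0.3348] [-1.7998e+02 -6.0000e-02 -1.7586e+02] 7.0
```

View pics/s4.png

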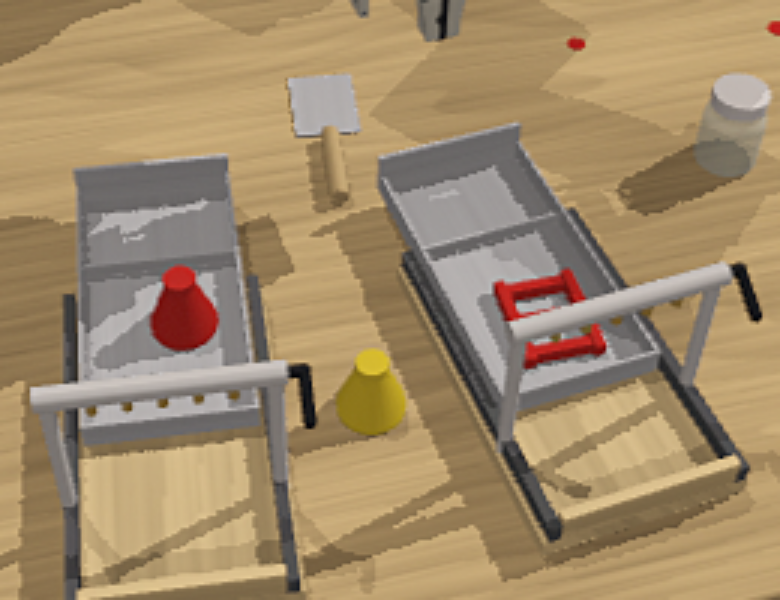

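The view shows both trays clear, the cup upright at (183,310), and the fingertips raised in front of the waiting lip, which runs from (380,158) to (520,126). Next I'll descend and push.

```bash
python3 -m pendant '[[[0,0,0.04,0,0,0,-1],[0,0,0.08,0,0,0,-1],[0,0,0.105,0,0,0,-1],[0,0,0.118,0,0,0,-1],[0,0,0.118,0,0,0,-1]]]'
python3 -m pendant '[[[-0.006,0,0,0,0,0,-1],[-0.012,0,0,0,0,0,-1],[-0.018,0,0,0,0,0,-1],[-0.024,0,0,0,0,0,-1],[-0.03,0,0,0,0,0,-1]]]'
python3 -m pendant '[[[-0.007,0,0,0,0,0,-1],[-0.014,0,0,0,0,0,-1],[-0.021,0,0,0,0,0,-1],[-0.028,0,0,0,0,0,-1],[-0.035,0,0,0,0,0,-1]]]'
```

```text
time_s: 7.6
tcp_pos: [0.4374, 0.1214, 0.2155]
eef_rot: [-179.8, -0.3, -176.2]
contact_force: [-0.3, -0.3, 0.3]
gripper_width: 0.0007
gripper_force: 0.0
time_s: 8.1
tcp_pos: [0.4687, 0.1254, 0.218]
eef_rot: [180.0, -0.0, -176.1]
contact_force: [-3.4, 0.5, 2.3]
gripper_width: 0.0004
gripper_force: 1.4
time_s: 8.6
tcp_pos: [0.5039, 0.128, 0.2175]
eef_rot: [180.0, -0.0, -176.0]
contact_force: [-3.4, 2.5, 1.2]
gripper_width: 0.0006
gripper_force: 1.5
```

```bash
python3 -m pendant '[[[-0.007,0,0,0,0,0,-1],[-0.014,0,0,0,0,0,-1],[-0.021,0,0,0,0,0,-1],[-0.028,0,0,0,0,0,-1],[-0.035,0,0,0,0,0,-1]]]'
python3 -m pendant '[[[-0.006,0,0,0,0,0,-1],[-0.012,0,0,0,0,0,-1],[-0.017,0,0,0,0,0,-1],[-0.021,0,0,0,0,0,-1],[-0.024,0,0,0,0,0,-1]]]'
python3 -m pendant '[[[-0.002,0,0,0,0,0,-1],[-0.004,0,0,0,0,0,-1],[-0.006,0,0,0,0,0,-1]]]'
```

```text
time_s: 9.1
tcp_pos: [0.5387, 0.1303, 0.2175]
eef_rot: [-180.0, -0.0, -176.0]
contact_force: [-2.7, 2.1, -0.6]
gripper_width: 0.0003
gripper_force: 1.5
time_s: 9.6
tcp_pos: [0.5625, 0.132, 0.2176]
eef_rot: [-180.0, -0.0, -176.0]
contact_force: [-3.3, 2.6, 0.5]
gripper_width: 0.0003
gripper_force: 1.4
time_s: 9.9
tcp_pos: [0.5682, 0.1324, 0.2177]
eef_rot: [-180.0, -0.0, -176.0]
contact_force: [-3.2, 1.8, -0.1]
gripper_width: 0.0004
gripper_force: 1.3
```

```bash
python3 -m pendant '[[[-0.003,0,0,0,0,0,-1],[-0.006,0,0,0,0,0,-1],[-0.008,0,0,0,0,0,-1]]]'
python3 -m pendant '[[[-0.002,0,0,0,0,0,-1],[-0.004,0,0,0,0,0,-1],[-0.005,0,0,0,0,0,-1]]]'
```

```text
time_s: 10.2
tcp_pos: [0.5714, 0.1325, 0.2174]
eef_rot: [-179.9, -0.7, -176.1]
contact_force: [-36.9, 12.6, 29.0]
gripper_width: 0.0008
gripper_force: 18.4
time_s: 10.5
tcp_pos: [0.5729, 0.1326, 0.2173]
eef_rot: [-179.8, -1.1, -176.1]
contact_force: [-54.5, 16.4, 41.5]
gripper_width: 0.0007
gripper_force: 26.4
```

The force rose hard at x≈0.572, and home was predicted at about 0.573. I'll back off, lift clear and check.

```bash
python3 -m pendant '[[[0.01,0,0,0,0,0,-1],[0.02,0,0,0,0,0,-1],[0.035,0,0,0,0,0,-1],[0.045,0,-0.03,0,0,0,-1],[0.045,0,-0.06,0,0,0,-1]]]'
python3 -m pendant '[[[0,0,-0.04,0,0,0,-1],[0,0,-0.08,0,0,0,-1],[0,0,-0.08,0,0,0,-1]]]'
python3 - <<'E'
from h import *
import cv2
im=r.capture("scene"); cv2.imwrite("pics/s5.png",cv2.resize(im[130:330,170:430,::-1],None,fx=3,fy=3))
E
```

```text
time_s: 11.0
tcp_pos: [0.5354, 0.1296, 0.2779]
eef_rot: [-179.9, -0.1, -176.0]
contact_force: [1.5, -0.0, -0.4]
gripper_width: 0.001
gripper_force: 0.0
time_s: 11.3
tcp_pos: [0.5382, 0.1306, 0.3641]
eef_rot: [179.8, 0.6, -176.0]
contact_force: [1.1, -0.1, -1.0]
gripper_width: -0.0
gripper_force: 0.0
```

View pics/s5.png

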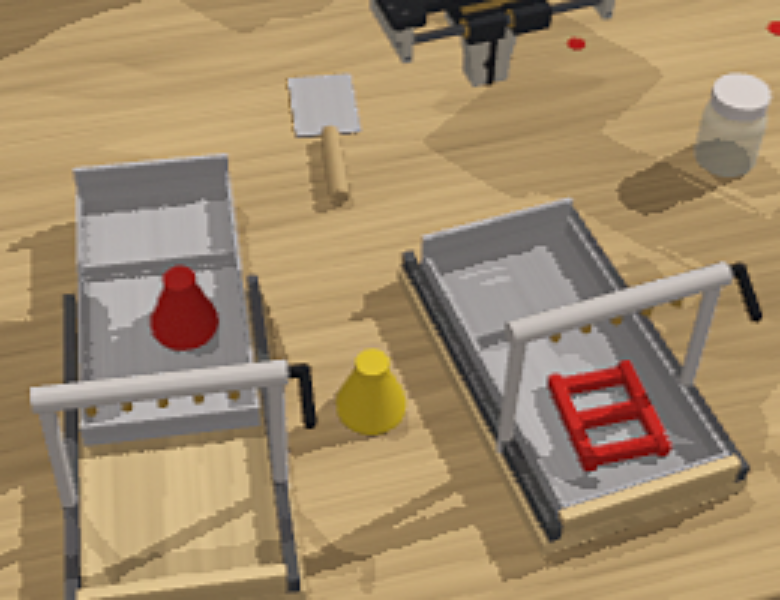

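The waiting tray is flush with its rear block at (650,490), with the ladder flat. The cooled tray is out with the cup upright, and the arm is clear.

```bash
python3 -c "
from plant import r
print(r.close_job())"
```

```text
the job is handed in; nothing more can be done
None
```

I drew the cup tray out to its stop, pushed the ladder tray fully home, and handed the job in at about 11 s; in the last picture the cup was upright, the ladder flat, and the spatula and jar in place (the tin was out of frame); no verdict was returned.

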